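# Prop the coolant separator's hood open

### The arm

A 6-joint arm with a two-finger parallel gripper is mounted at the origin on the work surface. World frame = base frame: x ahead of the robot, y to its left, z up, the work surface at z = 0. Lengths are in m, angles in degrees, forces in N, time in s.
With the tool pointing down it reaches from about 0.325 to 0.85 m from the base axis. Payload 4.4 kg.
Tool frame: the origin (TCP) lies between the finger pads; the fingertips stand 11 mm ahead of it and the grasp point (between the pads) lies 8 mm behind it (env.tips_ahead is the distance from the TCP to the fingertips, in m); z points along the fingers, y is the direction in which the jaws open and shut (so a half turn about z gives the same grasp; the last joint's range is limited). The gripper opens to 94 mm and grips with 3 to 60 N. Pads are 16 mm wide; open, the fingers measure 119 mm over their backs; the gripper's body (75 mm by 177 mm) begins 78 mm behind the grasp point.
Start: joints at [60.877, 11.837, 88.321, -0, 79.842, -8.623], TCP at [0.201, 0.539, 0.216] pointing down, gripper open.
Joint ranges: [-156.59, 156.59], [-49.26, 127.26], [12.9, 141.05], [-63.56, 243.56], [4.71, 150.69], [-161.64, 161.64]. Speed limits (degrees/s): [159.86, 159.86, 180, 180, 180, 180].

### API

Orientations are given as a 3x3 rotation matrix whose columns are the frame's x, y, z axes.
In Python, from rig import env gives the robot as it stands.
- The arm moves only by the tool servo_tool, never from a script. Its argument "motion" is a list of rows, each a list of 5 numbers: the shift along the tool's x, y, z in m, then the turn about the tool's z in degrees, then the finger opening in m, from 0 to 0.094. A call has 1 to 20 rows; each row shifts and turns the commanded pose from where the row before left it, along the tool's axes as they then stand; what a row does not reach is not made up. A row lasts 1/12 s, in which the tool goes at most 41.7 mm and 7.16 degrees, less where a joint would pass 70% of its speed; a pose out of reach is approached as far as the arm can. A call with a gripper value outside its range is refused whole. The fingers move at their own pace and stop on an object; "grip_force" is the grip in N (left out, the last holds). Time passes only in rows, so rows that do not move let the fingers close. It gives the time, the measured TCP pose, the force and the opening at its end, in the units of the state.
- env.observe(): the state, without advancing time (a new reading comes with each control period).
- env.get_image(name): name is "side" or "top"; returns a dict with "pixels" (420x560x3 uint8, red, green, blue), "range_z" (420x560 float32, m along the optical axis (not along the pixel's ray), 0 where there is no reading), "fx", "fy", "cx", "cy" (pixels), "R" (3x3) and "t" (3): a world point X has camera coordinates R X + t. Camera axes: x right, y down, z forward; pixel columns grow to the right and rows downward; lengths in m; the calibration is good to about 2 mm. A picture is of the moment at which its call begins.
- env.hand_in(): hands the job in, once; it reports no verdict.
Trained networks look in the newest picture that a camera, given by its name, has taken for a name from the list of things; names that differ only in an ending like _2 or _b are one class to them, and where a whole thing is asked for, a point or a joint stands for the part that bears it (a point fixed in the world has none). Each returns a list of dicts, best first, with "conf" (0 to 1); they miss things now and then, are a little off and sometimes report something else, mostly with a low value. They report only what shows in the picture. A call takes as long as a camera call.
- env.regions_of(camera, query): "mask" (420x560 bool, what is visible of it) and "position" ([column, row] in pixels, amid what is visible of it).
The state is a dict: "t": time; "qpos": joint angles; "joint_vel": joint speeds; "tau": joint torques, N m; "tool_pos": TCP position; "tcp_rot": TCP orientation; "wrist_force": force on the tool from outside, world axes, zero at the start; "moment": the same for the moment, N m; "width": opening from 0.0 (shut) to 1.0 (fully open).
Only numpy, scipy, OpenCV 4.12 (cv2) and the standard library are available. Lean on these libraries where they do the work, as an engineer would, in place of code of your own. Each camera call takes 0.05 s, during which the arm holds its last target.

### The job

Prop the magnetic coolant separator open for cleaning: raise its hood by the handle until it stands up by itself, swing the prop rod on the end of the box up under the raised hood, and lower the hood gently onto it so that the rod's ball end sits in the socket bracket and the rod carries the hood. Do not let the hood drop, and leave the loose things lying around the machine where they are.

Things in the scene. Friction and masses are not known exactly. Their poses are not given: they have to be found in the camera images.
- separator: bench-top coolant separator, fixed: cream steel box 240 mm (its x) by 230 (its y) by 120 high, hood on top, grey gearmotor on its -x end, chute low on its -y side. Origin: centre of the underside, on the bench. The hood is hinged along the box's +y top edge, its free edge is at -y; the prop rod is outside the +x end wall. Position and yaw vary; z is up.
- hood_hinge (a point): middle of the hood's hinge line, on the box's +y top edge: at (0, 115, 120) mm in the separator's frame; the line runs along the separator's x
- hood (a joint): hood angle, rad: 0 closed, grows as the free edge rises, stop at 1.396 (80 deg). Stiff hinge: the hood (0.9 kg) stays where it is left from about 1.2 rad (69 deg) up; below about 1.1 it sinks shut unless held. On the prop rod it stands at 0.80 (46 deg). The hood is a shell 250 mm (along the hinge) by 240, 45 deep, open below, its rim level with the hinge line when closed.
- hood_handle (a point): centre of the hood's handle: black round bar 12 mm thick, 110 long, parallel to the hinge line, on two end legs that hold the bar's centre 46 mm off the hood's top sheet. 185 mm from the hinge line towards the free edge and, hood closed, 91 mm above the hinge line (211 above the bench). The bar can turn between the fingers as the hood swings.
- socket (a point): where the rod's ball centre lies when seated. Plain steel cup 42 mm long on the hood's +x end skirt, open downwards and at its ends: cheeks 20 mm apart, flared to a mouth about 46 wide 30 below this point. In the rod's plane (154 mm to +x of the box's middle), 160 mm from the hinge line towards the free edge and, hood closed, 25 mm above it; moves with the hood.
- rod_pivot (a point): pivot of the prop rod, on a bolt on the box's +x end wall: at (154, -85, 100) mm in the separator's frame; the pivot's axis runs along the separator's x
- prop_rod (a joint): prop rod angle, rad: 0 lying level in its clip, pointing from the pivot to the hinge side (separator's +y); grows as the tip swings up, stop 1.6. Stiff pivot: the rod stays at any angle where it is left. Seated in the socket it stands at 0.96 (55 deg). Round steel, 10 mm thick, 186 mm from pivot to ball centre; 29 mm clear of the box's end wall.
- rod_tip (a point): centre of the 14 mm ball at the free end of the prop rod, 186 mm from the pivot
- sludge_pan: bystander: loose open steel pan 190 x 100 x 35 mm under the chute; origin at the centre of its underside
- brush: bystander: hand brush 200 mm long, lying on the bench beyond the prop rod; origin at its middle, on the bench
- wrench: bystander: steel wrench 180 mm long lying on the bench; origin at its middle, on the bench
- race_big: bystander: ground steel bearing race, 90 mm across, 26 mm high; origin at the centre of its underside
- race_small: bystander: ground steel bearing race, 64 mm across, 20 mm high; origin at the centre of its underside
- grinding_quill: bystander: grinding quill 48 mm across and 100 mm high standing on its wide end; origin at the centre of its underside
- oil_bottle: bystander: grey oil bottle 60 mm across and 150 mm high, standing; origin at the centre of its underside

How it is judged (in metres and radians):
On the way, in this order (a step that is already met when the one before it is completed fails the run):
1. the hood is raised until it stands by itself (above 62 degrees) (value of joint hood above 1.08 rad), for 0.2 s.
2. the prop rod is swung up (above 45 degrees) with the hood still raised above it (value of joint prop_rod above 0.79 rad and value of joint hood above 0.86 rad), for 0.2 s.
At the end, for the whole second after the job is handed in: The prop rod's ball sits in the socket bracket (within 8 mm of its seat), the hood rests on the rod at 46 degrees (42 to 50) with the rod at 55 degrees (49 to 61), and all is at rest (distance between rod_tip and socket below 0.008 m and value of joint hood between 0.73 and 0.87 rad and value of joint prop_rod between 0.86 and 1.06 rad and velocity of joint hood between -0.05 and 0.05 rad/s); the robot touches nothing.
It fails at once if the hood is let drop (it swings shut faster than 2 rad/s) (velocity of joint hood below -2 rad/s).
It fails at once if a loose thing around the machine is pushed more than 30 mm or knocked over (distance of any of sludge_pan, brush, wrench, race_big, race_small, grinding_quill, oil_bottle from where it was at the start of the episode above 0.03 m or angle between any of grinding_quill, oil_bottle's own z axis and vertical above 0.5 rad).
It also fails if it takes over 72 s, if anything falls off the work surface, if the arm or the gripper's body presses on something with over 40 N, if the wrist force passes 120 N, or if a joint passes its speed limit or range.

## Working session

There is one attempt and no reset: what is moved stays moved. The work goes in short steps, Python scripts to look and compute and a tool call to move; the robot and the scene stay as the last step left them, time stands still between calls to the robot, and variables do not carry over. Pictures are saved under pics/ and viewed, and the job is handed in when it is done.

Besides the shell and the picture viewer there is one more tool, called after "Call:" by a JSON object that holds its "op" and its "data", one argument or row to a line. servo_tool: Moves the arm, as the interface text tells. Its arguments: {"type":"object","properties":{"motion":{"type":"array"},"grip_force":{"type":"number"}},"required":["motion"]}

```bash
ls; mkdir -p pics; python3 - <<'E'
from rig import env
import cv2,numpy as np
s=env.observe();print(s)
for n in("side","top"):
    im=env.get_image(n);cv2.imwrite(f"pics/{n}0.png",im["pixels"][:,:,::-1])
    print(n,im["fx"],im["cx"],im["cy"],im["R"],im["t"])
E
```

```text
pics
{'t': 0.0, 'qpos': array([ 6.08767572e+01,  1.18846115e+01,  8.84032219e+01, -3.05766729e-03,
        7.98417440e+01, -8.62380650e+00]), 'joint_vel': array([-0.09751209, -0.04166686,  0.03392741,  0.01657436,  0.03895422,
       -0.04066004]), 'tau': array([ 6.79868608e-04, -3.70878088e+01, -2.81413472e+01,  6.98915636e-02,
        3.62693646e-02, -1.61753337e-04]), 'tool_pos': array([0.2010153 , 0.53788787, 0.21530026]), 'tcp_rot': array([[-9.36678800e-01,  3.50188111e-01, -1.05478463e-03],
       [ 3.50189582e-01,  9.36676706e-01, -2.00119903e-03],
       [ 2.87196089e-04, -2.24385530e-03, -9.99997441e-01]]), 'wrist_force': array([0.55295678, 0.01550435, 0.50334304]), 'moment': array([-0.04637081, -0.00930134,  0.00903945]), 'width': 0.9997686945955554}
side 419.6700866043511 285.8670842616911 215.9295760356719 [[ 0.97728777 -0.21181506 -0.0065575 ]
 [-0.16387038 -0.7357327  -0.65714831]
 [ 0.13436934  0.64329758 -0.75373278]] [-0.5165164   0.18231996  1.21072401]
top 426.82014188414433 278.4220227950615 209.1702961270118 [[-0.01305124 -0.99975456  0.01790215]
 [-0.99160229  0.0106369  -0.12888662]
 [ 0.12866456 -0.01943394 -0.99149773]] [0.00282796 0.53246967 1.18036959]
```

View pics/side0.png

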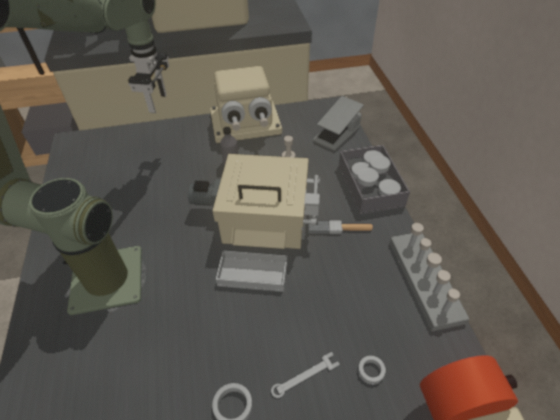

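View pics/top0.png

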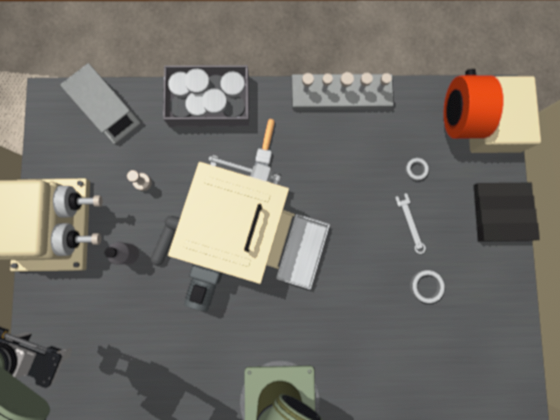

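The side view shows the box with the handle bar at about (260,192) and the pan in front of it. In the top view the handle runs (247,250)–(261,206), the rod is along the far end at (210,158)–(280,178), and the brush is just past it at (265,150). Next I'll fit the pose.

```bash
cat > h.py <<'E'
from rig import env
import cv2,numpy as np
def cloud(im):
    z=im["range_z"];v,u=np.mgrid[:z.shape[0],:z.shape[1]]
    c=np.stack([(u-im["cx"])/im["fx"]*z,(v-im["cy"])/im["fy"]*z,z],-1)
    P=(c-np.array(im["t"]))@np.array(im["R"]); P[z<=0]=np.nan
    return P
def proj(im,X):
    c=np.atleast_2d(X)@np.array(im["R"]).T+im["t"]
    return np.c_[im["fx"]*c[:,0]/c[:,2]+im["cx"],im["fy"]*c[:,1]/c[:,2]+im["cy"]]
def best(cam,q):
    r=env.regions_of(cam,q); return r
E
python3 - <<'E'
from h import *
for cam in("top","side"):
    im=env.get_image(cam);P=cloud(im)
    vis=im["pixels"][:,:,::-1].copy()
    for q in("separator","hood","hood_handle","prop_rod","rod_tip","socket","rod_pivot"):
        for r in best(cam,q)[:2]:
            m=r["mask"];p=P[m];p=p[~np.isnan(p[:,0])]
            print(cam,q,round(r["conf"],2),np.round(r["position"],1),m.sum(),np.round(np.median(p,0),4) if len(p) else None)
            if q=="hood":
                b=p[abs(p[:,2]-.165)<.012]
                rect=cv2.minAreaRect((b[:,:2]*1000).astype(np.float32));print("  hoodtop",rect,np.median(b[:,2]))
            if q=="hood_handle":
                b=p[(p[:,2]>.195)&(p[:,2]<.235)]
                if len(b): 
                    c=b.mean(0);e=np.linalg.svd(b[:,:2]-c[:2],full_matrices=False)[2][0];s=(b[:,:2]-c[:2])@e
                    print("  bar",c,e,np.degrees(np.arctan2(e[1],e[0])),s.min(),s.max(),len(b),np.percentile(b[:,2],[5,50,95]))
E
```

```text
top separator 0.66 [224.6 229. ] 12395 [0.4703 0.1346 0.1639]
top hood 0.87 [231.5 223.5] 9738 [0.486  0.1218 0.1647]
  hoodtop ((505.3404541015625, 119.03631591796875), (240.5985565185547, 290.8794250488281), 72.65742492675781) 0.16470737091506277
top hood_handle 0.72 [410.1 222. ] 418 [ 0.4944 -0.3879  0.0059]
top hood_handle 0.71 [229.5 220.2] 9688 [0.4871 0.1216 0.1647]
  bar [0.46519906 0.06288485 0.21489533] [-0.95458488  0.29793911] 162.66613682164717 -0.06042149867804337 0.058808239012347774 246 [0.21123634 0.21490899 0.2183762 ]
top prop_rod 0.69 [415.5 282.1] 439 [ 0.3093 -0.4147  0.024 ]
top prop_rod 0.65 [240.4 167.1] 179 [0.6393 0.098  0.1049]
top rod_tip 0.47 [235.4 163.9] 216 [0.644  0.1169 0.1048]
top socket 0.62 [229.5 221.7] 9617 [0.4867 0.1217 0.1647]
top rod_pivot 0.84 [224.6 227.2] 12199 [0.4697 0.135  0.1639]
side separator 0.83 [261.2 199.5] 9008 [0.4706 0.0568 0.1648]
side hood 0.65 [265.3 192.6] 6042 [0.4853 0.0748 0.1666]
  hoodtop ((505.38140869140625, 117.985107421875), (246.85044860839844, 291.2353210449219), 71.94623565673828) 0.16683663316122427
side hood_handle 0.66 [265.1 189.9] 6226 [0.4864 0.0759 0.1665]
  bar [0.46584129 0.05895268 0.21408603] [ 0.95385665 -0.30026238] -17.473362665791974 -0.060980789149865204 0.059422396118234355 225 [0.20109301 0.21618862 0.22008872]
side prop_rod 0.62 [312.7 190.7] 78 [0.6464 0.1219 0.1078]
side rod_tip 0.54 [311.2 221.2] 20 [ 0.609  -0.0024  0.1097]
side rod_tip 0.49 [290.  146.8] 158 [0.6185 0.3839 0.0663]
side socket 0.7 [262.3 189.2] 6192 [0.4864 0.0762 0.1665]
side socket 0.63 [313.1 189.5] 128 [0.649  0.1314 0.1066]
side rod_pivot 0.42 [250.4 271.3] 2294 [ 0.4119 -0.0644  0.0076]
```

```bash
cat >> h.py <<'E'
YAW=np.radians(-17.5)
EX=np.array([np.cos(YAW),np.sin(YAW),0]);EY=np.array([-EX[1],EX[0],0]);EZ=np.array([0,0,1.])
O=np.array([0.4655,0.061,0])+.070*EY
def W(p): p=np.atleast_2d(p)/1000.; return O+p[:,:1]*EX+p[:,1:2]*EY+p[:,2:]*EZ
def S(X): d=np.atleast_2d(X)-O; return 1000*np.c_[d@EX,d@EY,d@EZ]
def hp(u,v,th): # point u from hinge to free edge, v up -> sep y,z
    return 115-(u*np.cos(th)-v*np.sin(th)), 120+u*np.sin(th)+v*np.cos(th)
E
python3 - <<'E'
from h import *
pts=[(s*125,*hp(u,45,0)) for s in(-1,1) for u in(0,240)]+[(s*55,-70,211) for s in(-1,1)]+[(154,-85,100),(154,101,100)]
for cam in("top","side"):
    im=env.get_image(cam);v=cv2.resize(im["pixels"][:,:,::-1],None,fx=4,fy=4,interpolation=cv2.INTER_CUBIC)
    for p in proj(im,W(pts)): cv2.circle(v,tuple(int(4*a+2) for a in p),4,(0,0,255),1)
    c=proj(im,W((20,-10,150)))[0]*4
    x,y=int(c[0])-370,int(c[1])-290
    cv2.imwrite(f"pics/{cam}1.png",v[max(y,0):y+590,max(x,0):x+740])
    P=cloud(im);s=S(P.reshape(-1,3))
    m=(abs(s[:,0]-154)<20)&(s[:,1]>-120)&(s[:,1]<130)&(s[:,2]>85)&(s[:,2]<200)
    for lo in range(-110,130,20):
        k=m&(s[:,1]>lo)&(s[:,1]<=lo+20)
        if k.sum()>3: print(cam,lo,k.sum(),np.round(np.median(s[k],0)))
E
```

```text
top -110 6 [155. -91. 105.]
top -90 67 [153. -82. 107.]
top -70 92 [151. -60. 152.]
top -50 94 [150. -40. 155.]
top -30 56 [150. -21. 128.]
top -10 25 [153.  -0. 104.]
top 10 28 [153.  19. 104.]
top 30 29 [152.  40. 104.]
top 50 26 [153.  59. 106.]
top 70 35 [152.  81. 103.]
top 90 57 [151.  98. 102.]
side -110 23 [153. -92. 105.]
side -90 54 [155. -85. 109.]
side -70 172 [151. -60. 135.]
side -50 61 [151. -41. 158.]
side -30 13 [153. -28. 159.]
side 30 16 [156.  39. 107.]
side 50 14 [154.  61. 108.]
side 70 18 [154.  85. 105.]
side 90 34 [153.  96. 103.]
```

View pics/top1.png

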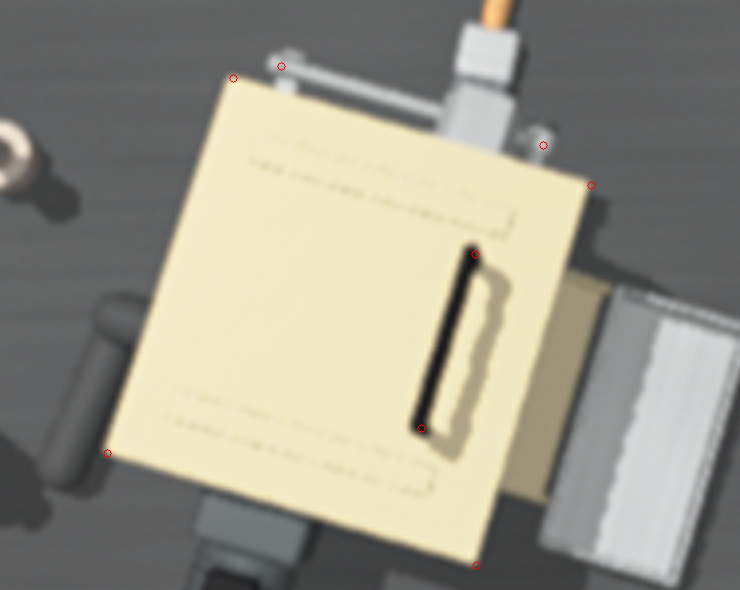

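View pics/side1.png

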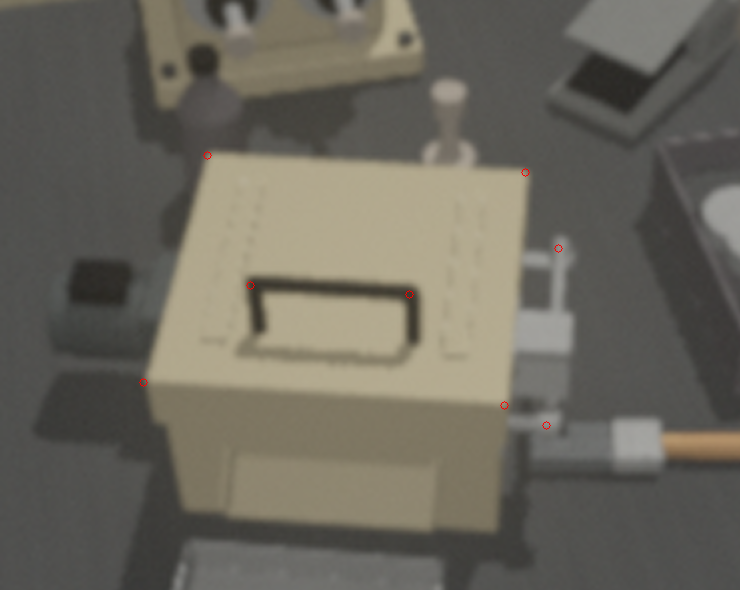

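Model points land within about 2–3 mm of the features in both views: hood corners, handle ends, rod pivot and tip. I'll move over the handle, going up first.

Call:
{"op": "servo_tool", "data": {
  "motion": [
    [0,0,-0.03,0,0.094],
    [0,0,-0.03,0,0.094],
    [0,0,-0.03,0,0.094],
    [0,0,-0.03,0,0.094],
    [-0.0296,-0.0253,0,0,0.094],
    [-0.0296,-0.0253,0,0,0.094],
    [-0.0296,-0.0253,0,0,0.094],
    [-0.0296,-0.0253,0,0,0.094],
    [-0.0296,-0.0253,0,0,0.094],
    [-0.0296,-0.0253,0,0,0.094],
    [-0.0296,-0.0253,0,0,0.094],
    [-0.0296,-0.0253,0,0,0.094],
    [-0.0296,-0.0253,0,0,0.094],
    [-0.0296,-0.0253,0,0,0.094],
    [-0.0296,-0.0253,0,0,0.094],
    [-0.0296,-0.0253,0,0,0.094],
    [-0.0296,-0.0253,0,0,0.094],
    [-0.0296,-0.0253,0,0,0.094]
  ],
  "grip_force": 25
}}

```text
t: 2.5
tool_pos: [0.4661, 0.0598, 0.3368]
tcp_rot: [[-0.937, 0.35, 0.001], [0.35, 0.937, 0.0], [-0.001, 0.0, -1.0]]
wrist_force: [0.6, 0.9, -0.0]
width: 1.0
```

Call:
{"op": "servo_tool", "data": {
  "motion": [
    [0,0,0,-3,0.06],
    [0,0,0,0,0.06],
    [0,0,0,0,0.06]
  ]
}}

```text
t: 2.75
tool_pos: [0.4654, 0.0615, 0.3364]
tcp_rot: [[-0.953, 0.303, -0.0], [0.303, 0.953, 0.0], [0.001, 0.0, -1.0]]
wrist_force: [0.5, -0.9, 0.2]
width: 0.827
```

```bash
cat >> h.py <<'E'
def delta(target):
    s=env.observe();R=np.array(s["tcp_rot"]);print("t",s["t"],"pos",np.round(s["tool_pos"],4),"sepTCP",np.round(S(s["tool_pos"]),1),"F",np.round(s["wrist_force"],1),"w",round(s["width"]*94,1))
    print("yaw jaw",np.degrees(np.arctan2(R[1,1],R[0,1])),"dtool",np.round(R.T@(np.array(target)-s["tool_pos"]),4), "q",np.round(s["qpos"],1))
E
python3 - <<'E'
from h import *
delta(W((0,-70,203))[0])
E
```

```text
t 2.75 pos [0.4654 0.0615 0.3364] sepTCP [[-3.000e-01 -6.950e+01  3.364e+02]] F [ 0.5 -0.9  0.2] w 77.7
yaw jaw 72.37916958393171 dtool [-0.0003 -0.0005  0.1334] q [ -3.1  -5.3  92.4   0.   92.9 -75.4]
```

Call:
{"op": "servo_tool", "data": {
  "motion": [
    [0,0,0.03,0,0.06],
    [0,0,0.03,0,0.06],
    [0,0,0.03,0,0.06],
    [0,0,0.025,0,0.06],
    [0,0,0.018,0,0.06],
    [0,0,0,0,0.06],
    [0,0,0,0,0.0],
    [0,0,0,0,0.0],
    [0,0,0,0,0.0],
    [0,0,0,0,0.0],
    [0,0,0,0,0.0],
    [0,0,0,0,0.0]
  ]
}}

```text
t: 3.75
tool_pos: [0.4661, 0.0616, 0.2043]
tcp_rot: [[-0.954, 0.301, 0.002], [0.301, 0.954, -0.0], [-0.002, 0.0, -1.0]]
wrist_force: [-0.3, -0.1, 0.2]
width: 0.246
```

```bash
python3 - <<'E'
from h import *
delta(W((0,-70,203))[0])
for cam in("top","side"): 
    im=env.get_image(cam);cv2.imwrite(f"pics/{cam}2.png",im["pixels"][:,:,::-1])
# arc: tool y = sep y (sign +), tool z = -z
P=[];R=np.hypot(185,91);a=np.arctan2(91,185)
n=24
for i in range(n+1):
    th=1.30*i/n; y,z=hp(185,91,th);P.append((y,z))
P=np.array(P);d=np.diff(P,axis=0)/1000
print([[0,round(a,4),round(-b,4)] for a,b in d])
E
```

```text
t 3.75 pos [0.4661 0.0616 0.2043] sepTCP [[  0.3 -69.2 204.3]] F [-0.3 -0.1  0.2] w 23.1
yaw jaw 72.4923858521275 dtool [ 0.0003 -0.0008  0.0013] q [ -3.   -0.6 103.4   0.   77.1 -75.5]
[[0, np.float64(0.0052), np.float64(-0.0099)], [0, np.float64(0.0057), np.float64(-0.0096)], [0, np.float64(0.0062), np.float64(-0.0093)], [0, np.float64(0.0067), np.float64(-0.0089)], [0, np.float64(0.0072), np.float64(-0.0085)], [0, np.float64(0.0077), np.float64(-0.0081)], [0, np.float64(0.0081), np.float64(-0.0077)], [0, np.float64(0.0085), np.float64(-0.0073)], [0, np.float64(0.0089), np.float64(-0.0068)], [0, np.float64(0.0092), np.float64(-0.0063)], [0, np.float64(0.0095), np.float64(-0.0058)], [0, np.float64(0.0098), np.float64(-0.0053)], [0, np.float64(0.0101), np.float64(-0.0047)], [0, np.float64(0.0104), np.float64(-0.0042)], [0, np.float64(0.0106), np.float64(-0.0036)], [0, np.float64(0.0107), np.float64(-0.003)], [0, np.float64(0.0109), np.float64(-0.0024)], [0, np.float64(0.011), np.float64(-0.0018)], [0, np.float64(0.0111), np.float64(-0.0012)], [0, np.float64(0.0111), np.float64(-0.0006)], [0, np.float64(0.0112), np.float64(-0.0)], [0, np.float64(0.0112), np.float64(0.0006)], [0, np.float64(0.0111), np.float64(0.0012)], [0, np.float64(0.011), np.float64(0.0018)]]
```

View pics/side2.png

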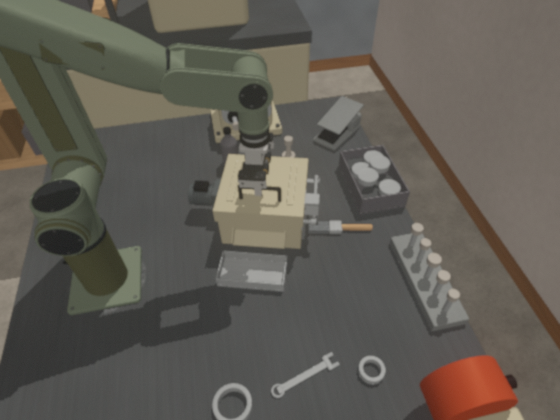

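The arm is over the handle with the fingers astride the bar, still closing (opening 23 mm). The forearm comes in from the hood's hinge side, so I'll check clearances before the rod step.

Call:
{"op": "servo_tool", "data": {
  "motion": [
    [0,0,0,0,0],
    [0,0,0,0,0],
    [0,0,0,0,0],
    [0,0,0,0,0]
  ]
}}

```text
t: 4.18
tool_pos: [0.4659, 0.0624, 0.2038]
tcp_rot: [[-0.954, 0.301, 0.001], [0.301, 0.954, 0.002], [-0.001, 0.002, -1.0]]
wrist_force: [1.8, 3.6, 1.4]
width: 0.121
```

View pics/top2.png

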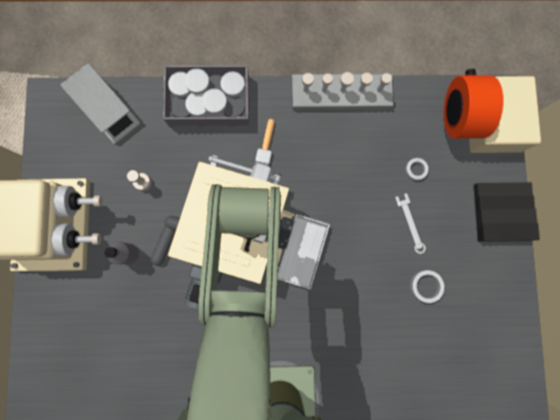

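Bar gripped at 11.4 mm. I'll start the lifting arc.

Call:
{"op": "servo_tool", "data": {
  "motion": [
    [0,0.0052,-0.0099,0,0],
    [0,0.0057,-0.0096,0,0],
    [0,0.0062,-0.0093,0,0],
    [0,0.0067,-0.0089,0,0],
    [0,0.0072,-0.0085,0,0],
    [0,0.0077,-0.0081,0,0],
    [0,0.0081,-0.0077,0,0],
    [0,0.0085,-0.0073,0,0]
  ]
}}

```text
t: 4.85
tool_pos: [0.4814, 0.1118, 0.2723]
tcp_rot: [[-0.953, 0.302, -0.003], [0.302, 0.953, -0.007], [0.001, -0.008, -1.0]]
wrist_force: [1.9, -7.2, -4.0]
width: 0.12
```

```bash
python3 - <<'E'
from h import *
y,z=hp(185,91,1.3*8/24)
delta(W((0,y,z-8))[0])
P=cloud(env.get_image("top"))
for p in((215,225),(225,275),(230,330),(240,200),(272,240)): print(p,np.round(P[p[1],p[0]],3))
im=env.get_image("side");cv2.imwrite("pics/side3.png",im["pixels"][:,:,::-1])
im=env.get_image("top");cv2.imwrite("pics/top3.png",im["pixels"][:,:,::-1])
E
```

```text
t 4.85 pos [0.4814 0.1118 0.2723] sepTCP [[-1.000e-01 -1.670e+01  2.723e+02]] F [ 1.9 -7.2 -4. ] w 11.2
yaw jaw 72.42934986996421 dtool [-0.0001  0.0021 -0.    ] q [  3.3  -0.3  94.9  -0.4  85.5 -69.1]
(215, 225) [0.446 0.117 0.495]
(225, 275) [0.349 0.151 0.003]
(230, 330) [0.292 0.074 0.666]
(240, 200) [0.466 0.062 0.648]
(272, 240) [0.443 0.016 0.072]
```

View pics/side3.png

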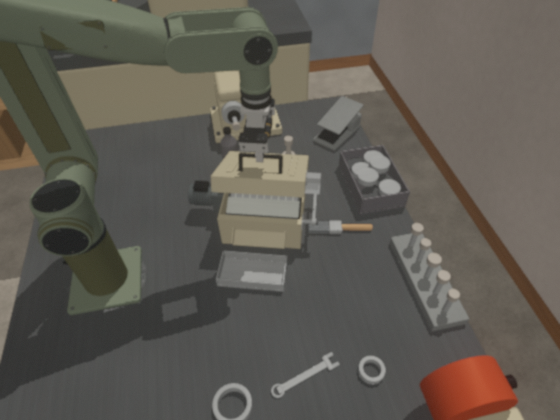

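View pics/top3.png

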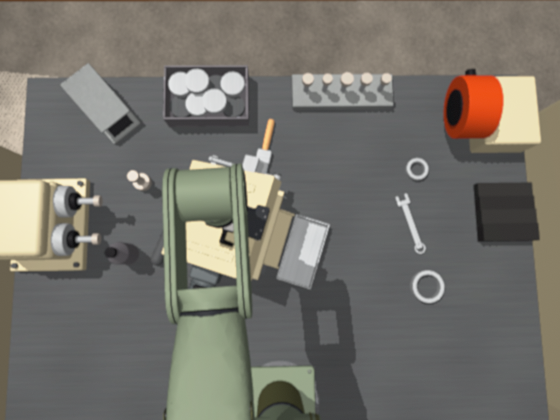

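The hood is following the arc: it sits at about 25° in the side view at (262,172), with forces around 8 N. Continuing to about 1.34 rad.

Call:
{"op": "servo_tool", "data": {
  "motion": [
    [0,0.0089,-0.0068,0,0],
    [0,0.0092,-0.0063,0,0],
    [0,0.0095,-0.0058,0,0],
    [0,0.0098,-0.0053,0,0],
    [0,0.0101,-0.0047,0,0],
    [0,0.0104,-0.0042,0,0],
    [0,0.0106,-0.0036,0,0],
    [0,0.0107,-0.003,0,0],
    [0,0.0109,-0.0024,0,0],
    [0,0.011,-0.0018,0,0],
    [0,0.0111,-0.0012,0,0],
    [0,0.0111,-0.0006,0,0],
    [0,0.0112,0,0,0],
    [0,0.0112,0.0006,0,0],
    [0,0.0111,0.0012,0,0],
    [0,0.011,0.0018,0,0],
    [0,0.008,0.0018,0,0],
    [0,0,0,0,0],
    [0,0,0,0,0],
    [0,0,0,0,0]
  ]
}}

```text
t: 6.67
tool_pos: [0.5358, 0.2833, 0.3138]
tcp_rot: [[-0.954, 0.3, 0.003], [0.3, 0.954, 0.002], [-0.002, 0.003, -1.0]]
wrist_force: [1.2, 1.4, 5.3]
width: 0.117
```

```bash
python3 - <<'E'
from h import *
y,z=hp(185,91,1.335)
delta(W((0,y,z-8))[0])
im=env.get_image("side");cv2.imwrite("pics/side4.png",im["pixels"][:,:,::-1])
E
```

```text
t 6.6667 pos [0.5358 0.2833 0.3138] sepTCP [[2.000e-01 1.632e+02 3.138e+02]] F [1.2 1.4 5.3] w 11.0
yaw jaw 72.53482063805744 dtool [ 0.0002 -0.0029  0.0007] q [ 19.6  12.3  76.3   0.1  91.1 -52.9]
```

View pics/side4.png

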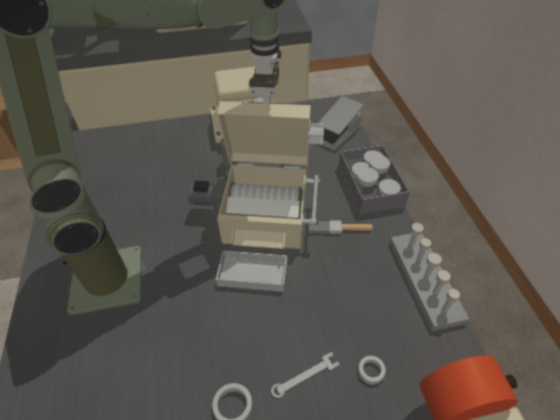

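The hood stands at about 77° with its underside facing the camera (265,130). Releasing and lifting clear.

Call:
{"op": "servo_tool", "data": {
  "motion": [
    [0,0,0,0,0.04],
    [0,0,0,0,0.04],
    [0,0,0,0,0.04],
    [0,0,0,0,0.04],
    [0,0,0,0,0.04],
    [0,0,0,0,0.04],
    [0,0,0,0,0.04],
    [0,0,-0.01,0,0.04],
    [0,0,-0.02,0,0.04],
    [0,0,-0.03,0,0.04],
    [0,0,-0.03,0,0.04],
    [0,0,-0.03,0,0.04],
    [0,0,0,0,0.04]
  ]
}}

```text
t: 7.8
tool_pos: [0.5368, 0.2828, 0.4422]
tcp_rot: [[-0.954, 0.301, 0.013], [0.301, 0.954, 0.005], [-0.011, 0.009, -1.0]]
wrist_force: [0.2, 0.4, 1.4]
width: 0.425
```

```bash
cat >> h.py <<'E'
def hoodangle():
    for cam in("top","side"):
        im=env.get_image(cam);P=cloud(im);s=S(P.reshape(-1,3))
        # points of the hood in the sep frame, polar angle of sheet/rim
        m=(abs(s[:,0])<115)&(s[:,2]>150)&(s[:,2]<400)&(s[:,1]>-130)&(s[:,1]<230)
        rgb=im["pixels"].reshape(-1,3).astype(int);m&=(rgb[:,0]>rgb[:,2]+20)
        q=s[m];print(cam,m.sum())
        if m.sum()<200: continue
        c=np.median(q,0)
        r=115-q[:,1];h=q[:,2]-120
        # test each theta: fraction of points on plane v=45 (top sheet) or 43 (inside)
        best=[]
        for th in np.arange(.5,1.4,.005):
            v=-(-r*np.sin(th)+h*np.cos(th))*-1
            best.append((np.sum(abs(v-45)<4),np.sum(abs(v-43)<4),th))
        print(max(best))
def save(cam,name):
    im=env.get_image(cam);cv2.imwrite(f"pics/{name}.png",im["pixels"][:,:,::-1]);return im
E
python3 - <<'E'
from h import *
hoodangle()
delta(W((154,-35,280))[0])
P=cloud(save("top","top5"));s=S(P.reshape(-1,3))
m=(s[:,2]>.0)&(s[:,0]>125)&(s[:,0]<175)&(s[:,1]>-120)&(s[:,1]<140)&(s[:,2]>80)&(s[:,2]<150)
for lo in range(-100,120,20):
    k=m&(s[:,1]>lo)&(s[:,1]<=lo+20)&(s[:,0]>140)
    if k.sum()>3: print(lo,k.sum(),np.round(np.median(s[k],0)))
E
```

```text
top 2461
(np.int64(447), np.int64(440), np.float64(1.2150000000000007))
side 3853
(np.int64(2827), np.int64(2619), np.float64(1.3250000000000006))
t 7.9 pos [0.5356 0.2823 0.4358] sepTCP [[3.000e-01 1.622e+02 4.358e+02]] F [-0.   0.1 -1. ] w 39.9
yaw jaw 72.50232711618122 dtool [-0.1531 -0.1976  0.1558] q [ 19.6  11.5  63.5   0.  104.7 -52.9]
-100 44 [154. -86. 108.]
-80 38 [153. -74. 105.]
-60 27 [153. -51. 104.]
-40 27 [153. -30. 104.]
-20 27 [153.  -9. 104.]
0 28 [153.  11. 103.]
20 27 [153.  30. 104.]
40 27 [153.  50. 105.]
60 27 [153.  70. 105.]
80 53 [152.  92. 100.]
100 20 [152. 103. 103.]
```

View pics/top5.png

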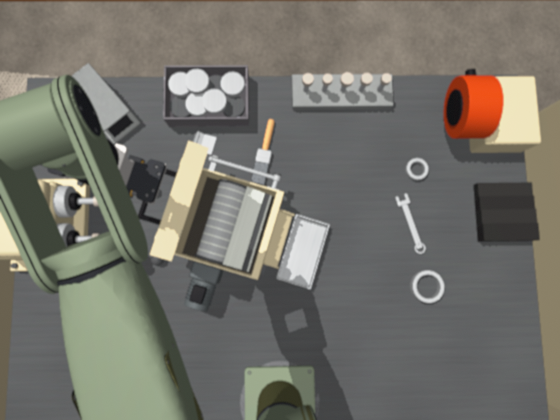

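Hood steady at about 1.325 rad; the rod is clear and level at x=153, z=100. Moving above the rod near its pivot, then turning the jaws by 90°.

Call:
{"op": "servo_tool", "data": {
  "motion": [
    [-0.019,-0.0247,0,0,0.04],
    [-0.019,-0.0247,0,0,0.04],
    [-0.019,-0.0247,0,0,0.04],
    [-0.019,-0.0247,0,0,0.04],
    [-0.019,-0.0247,0,0,0.04],
    [-0.019,-0.0247,0,0,0.04],
    [-0.019,-0.0247,0,0,0.04],
    [-0.019,-0.0247,0,0,0.04],
    [0,0,0,0,0.04]
  ]
}}

```text
t: 8.7
tool_pos: [0.6212, 0.0425, 0.4293]
tcp_rot: [[-0.952, 0.307, -0.005], [0.307, 0.952, -0.002], [0.004, -0.004, -1.0]]
wrist_force: [-0.3, 0.8, -0.1]
width: 0.429
```

Call:
{"op": "servo_tool", "data": {
  "motion": [
    [0,0,0,6.5,0.034],
    [0,0,0,6.5,0.034],
    [0,0,0,6.5,0.034],
    [0,0,0,6.5,0.034],
    [0,0,0,6.5,0.034],
    [0,0,0,6.5,0.034],
    [0,0,0,6.5,0.034],
    [0,0,0,6.5,0.034],
    [0,0,0,6.5,0.034],
    [0,0,0,6.5,0.034],
    [0,0,0,6.5,0.034],
    [0,0,0,6.5,0.034],
    [0,0,0,6,0.034],
    [0,0,0,6,0.034],
    [0,0,0,0,0.034],
    [0,0,0,0,0.034]
  ]
}}

```text
t: 10.03
tool_pos: [0.6199, 0.0484, 0.4313]
tcp_rot: [[0.298, 0.955, -0.003], [0.955, -0.298, 0.0], [-0.001, -0.003, -1.0]]
wrist_force: [-0.1, 0.4, 0.0]
width: 0.362
```

```bash
python3 - <<'E'
from h import *
delta(W((153,-33,99))[0])
save("top","top6");save("side","side6")
E
```

```text
t 10.0333 pos [0.6199 0.0484 0.4313] sepTCP [[151.1 -35.6 431.3]] F [-0.1  0.4  0. ] w 34.0
yaw jaw -17.324104626364825 dtool [0.0028 0.0029 0.3323] q [ -3.5  14.   61.1   0.  105.1  13.8]
```

View pics/side6.png

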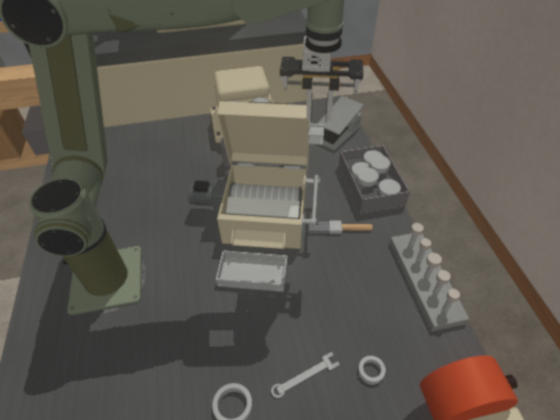

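View pics/top6.png

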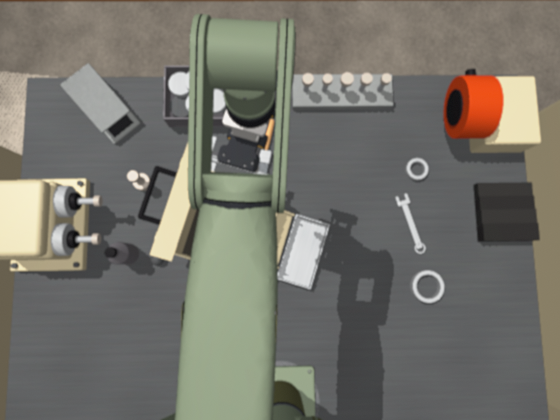

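```bash
python3 - <<'E'
from h import *
P=cloud(env.get_image("top"))
for p in((197,60),(197,100),(197,150),(287,100),(240,50),(205,195),(240,195),(200,240),(240,260)): 
    X=P[p[1],p[0]];print(p,np.round(X,3),np.round(S(X)))
P=cloud(env.get_image("side"));s=S(P.reshape(-1,3))
x=P.reshape(-1,3)
# lower envelope of arm seen from side: near tool column
for xr in np.arange(.3,.72,.04):
    k=(abs(x[:,0]-xr)<.02)&(x[:,2]>.40)&(abs(x[:,1]-.05)<.12)
    if k.sum()>5: print(round(xr,2),k.sum(),np.round([x[k,2].min(),x[k,2].max(),x[k,1].min(),x[k,1].max()],3))
E
```

```text
(197, 60) [0.597 0.098 0.799] [[115.   5. 799.]]
(197, 100) [0.557 0.099 0.786] [[ 76.  -6. 786.]]
(197, 150) [0.504 0.101 0.773] [[ 25. -20. 773.]]
(287, 100) [0.556 0.    0.788] [[ 104. -101.  788.]]
(240, 50) [0.608 0.051 0.8  ] [[139. -37. 800.]]
(205, 195) [0.459 0.097 0.739] [[-17. -38. 739.]]
(240, 195) [0.455 0.054 0.761] [[ -8. -80. 761.]]
(200, 240) [0.405 0.099 0.756] [[-70. -52. 756.]]
(240, 260) [0.382 0.054 0.762] [[ -78. -102.  762.]]
0.3 715 [0.684 0.74  0.01  0.023]
0.34 676 [0.683 0.737 0.009 0.023]
0.38 608 [0.683 0.733 0.007 0.022]
0.42 529 [ 0.683  0.73  -0.     0.026]
0.46 493 [ 0.68   0.73  -0.003  0.035]
0.5 437 [ 0.688  0.728 -0.005  0.003]
0.54 627 [ 0.522  0.725 -0.007  0.103]
0.58 1487 [ 0.425  0.722 -0.009  0.101]
0.62 1701 [ 0.424  0.719 -0.006  0.066]
0.66 681 [ 0.428  0.705 -0.009  0.063]
0.7 280 [ 0.52   0.566 -0.013  0.061]
```

Fork edge stays around 50 mm from the raised hood. Descending.

Call:
{"op": "servo_tool", "data": {
  "motion": [
    [0.0028,0.0029,0.03,0,0.034],
    [0,0,0.035,0,0.034],
    [0,0,0.035,0,0.034],
    [0,0,0.035,0,0.034],
    [0,0,0.035,0,0.034],
    [0,0,0.035,0,0.034],
    [0,0,0.035,0,0.034],
    [0,0,0.03,0,0.034],
    [0,0,0,0,0.034],
    [0,0,0,0,0.034],
    [0,0,0,0,0.034]
  ]
}}

```text
t: 11.15
tool_pos: [0.6256, 0.0497, 0.1652]
tcp_rot: [[0.3, 0.954, 0.003], [0.954, -0.3, -0.0], [0.001, 0.003, -1.0]]
wrist_force: [-0.8, 0.1, 0.2]
width: 0.359
```

```bash
python3 - <<'E'
from h import *
delta(W((153,-33,99))[0])
im=save("side","x");c=cv2.resize(im["pixels"][80:280,200:440,::-1],None,fx=3,fy=3,interpolation=cv2.INTER_CUBIC);cv2.imwrite("pics/side7.png",c)
E
```

```text
t 11.15 pos [0.6256 0.0497 0.1652] sepTCP [[156.1 -32.7 165.2]] F [-0.8  0.1  0.2] w 33.8
yaw jaw -17.47980799814459 dtool [-0.0004 -0.0033  0.0662] q [-3.4 20.4 83.7  0.  75.7 14.1]
```

View pics/side7.png

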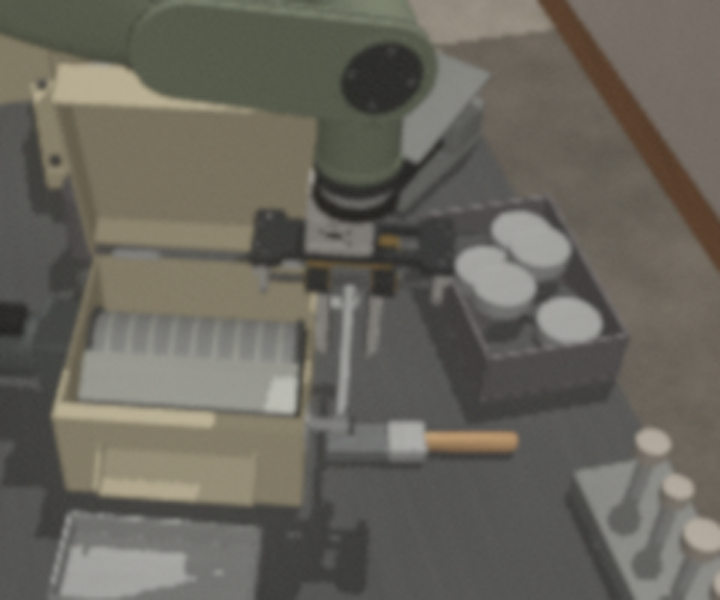

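The fingers at (320,320) and (375,320) in the crop straddle the rod at (347,350), clear of the end wall. Going down and gripping.

Call:
{"op": "servo_tool", "data": {
  "motion": [
    [0,-0.002,0.02,0,0.034],
    [0,0,0.025,0,0.034],
    [0,0,0.02,0,0.034],
    [0,0,0,0,0.034],
    [0,0,0,0,0],
    [0,0,0,0,0],
    [0,0,0,0,0],
    [0,0,0,0,0],
    [0,0,0,0,0],
    [0,0,0,0,0],
    [0,0,0,0,0]
  ],
  "grip_force": 20
}}

```text
t: 12.12
tool_pos: [0.6246, 0.0501, 0.1001]
tcp_rot: [[0.301, 0.954, 0.006], [0.954, -0.301, -0.0], [0.001, 0.006, -1.0]]
wrist_force: [4.5, 0.1, 4.3]
width: 0.098
```

```bash
python3 - <<'E'
from h import *
delta(W((154,-33,100))[0])
# arc: tool x = +sep y?, from r0=52
s=S(env.observe()["tool_pos"])[0]; r=s[1]+85
print(r)
n=16
a=np.linspace(0,.97,n+1); y=r*np.cos(a);z=r*np.sin(a)
print([[round(float(p)/1000,4),0,round(-float(q)/1000,4)] for p,q in zip(np.diff(y),np.diff(z))])
R=np.array(env.observe()["tcp_rot"]);print(R.T@EY)
E
```

```text
t 12.1167 pos [0.6246 0.0501 0.1001] sepTCP [[155.1 -32.6 100.1]] F [4.5 0.1 4.3] w 9.2
yaw jaw -17.50187565950305 dtool [-0.0004 -0.0011  0.0001] q [-3.3 24.1 86.9 -0.  68.7 14.2]
52.42798124025823
[[-0.0001, 0, -0.0032], [-0.0003, 0, -0.0032], [-0.0005, 0, -0.0031], [-0.0007, 0, -0.0031], [-0.0009, 0, -0.0031], [-0.001, 0, -0.003], [-0.0012, 0, -0.0029], [-0.0014, 0, -0.0029], [-0.0016, 0, -0.0028], [-0.0017, 0, -0.0027], [-0.0019, 0, -0.0026], [-0.002, 0, -0.0024], [-0.0022, 0, -0.0023], [-0.0023, 0, -0.0022], [-0.0024, 0, -0.002], [-0.0026, 0, -0.0019]]
[ 9.99999234e-01 -3.27359258e-05  1.23718040e-03]
```

Call:
{"op": "servo_tool", "data": {
  "motion": [
    [-0.0001,0,-0.0032,0,0],
    [-0.0003,0,-0.0032,0,0],
    [-0.0005,0,-0.0031,0,0],
    [-0.0007,0,-0.0031,0,0],
    [-0.0009,0,-0.0031,0,0],
    [-0.001,0,-0.003,0,0],
    [-0.0012,0,-0.0029,0,0],
    [-0.0014,0,-0.0029,0,0],
    [-0.0016,0,-0.0028,0,0],
    [-0.0017,0,-0.0027,0,0],
    [-0.0019,0,-0.0026,0,0],
    [-0.002,0,-0.0024,0,0],
    [-0.0022,0,-0.0023,0,0],
    [-0.0023,0,-0.0022,0,0],
    [-0.0024,0,-0.002,0,0],
    [-0.0026,0,-0.0019,0,0],
    [0,0,0,0,0],
    [0,0,0,0,0],
    [0,0,0,0,0]
  ]
}}

```text
t: 13.7
tool_pos: [0.6177, 0.0283, 0.1416]
tcp_rot: [[0.301, 0.954, 0.006], [0.954, -0.301, -0.0], [0.002, 0.005, -1.0]]
wrist_force: [8.5, -0.9, -3.3]
width: 0.097
```

```bash
cat >> h.py <<'E'
def rod():
    for cam in("side","top"):
        im=env.get_image(cam);s=S(cloud(im).reshape(-1,3))
        rgb=im["pixels"].reshape(-1,3).astype(int)
        y=s[:,1]+85;z=s[:,2]-100;r=np.hypot(y,z);a=np.arctan2(z,y)
        k=(abs(s[:,0]-154)<9)&(r>110)&(r<197)&(a>-.1)&(a<1.6)
        if k.sum(): print(cam,k.sum(),"rod a",np.round(np.percentile(a[k],[10,25,50,75,90]),3),"rmax",r[k].max())
E
python3 - <<'E'
from h import *
delta(W((154,-33,100))[0]);rod()
im=save("side","x");c=cv2.resize(im["pixels"][80:280,200:440,::-1],None,fx=3,fy=3,interpolation=cv2.INTER_CUBIC);cv2.imwrite("pics/side8.png",c)
E
```

```text
t 13.7 pos [0.6177 0.0283 0.1416] sepTCP [[155.  -55.4 141.6]] F [ 8.5 -0.9 -3.3] w 9.1
yaw jaw -17.537567697551793 dtool [ 0.0224 -0.0012  0.0416] q [-5.4 20.6 86.4  0.  72.7 12.1]
side 120 rod a [1.346 1.516 1.528 1.538 1.557] rmax 196.0764774270647
top 88 rod a [-0.054 -0.039  0.821  0.84   0.849] rmax 195.36105521554197
```

View pics/side8.png

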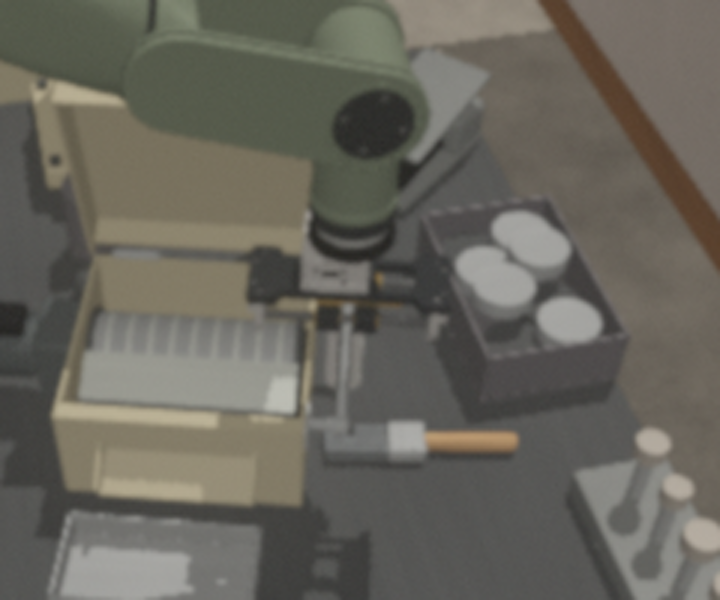

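The rod is being carried up in the grip; the top-camera depth puts it around 0.82. A little more is needed.

Call:
{"op": "servo_tool", "data": {
  "motion": [
    [-0.0018,0,-0.0014,0,0],
    [-0.002,0,-0.0013,0,0],
    [-0.0021,0,-0.0012,0,0],
    [0,0,0,0,0],
    [0,0,0,0,0]
  ]
}}

```text
t: 14.27
tool_pos: [0.616, 0.0229, 0.1455]
tcp_rot: [[0.301, 0.954, 0.006], [0.954, -0.301, 0.0], [0.002, 0.005, -1.0]]
wrist_force: [8.1, 0.0, -4.0]
width: 0.098
```

```bash
python3 - <<'E'
from h import *
delta(W((154,-33,100))[0])
im=save("top","top9");P=cloud(im);s=S(P.reshape(-1,3));y=s[:,1]+85;z=s[:,2]-100;r=np.hypot(y,z);a=np.arctan2(z,y)
k=(abs(s[:,0]-154)<12)&(r>100)&(r<198)&(a>.6)&(a<1.3)
o=np.argsort(r[k]);print(np.round(np.c_[s[k],r[k],a[k]][o][::6],2))
E
```

```text
t 14.2667 pos [0.616  0.0229 0.1455] sepTCP [[155.  -61.1 145.5]] F [ 8.1  0.  -4. ] w 9.2
yaw jaw -17.532712542242713 dtool [ 0.028  -0.0012  0.0455] q [-5.9 20.2 86.5  0.1 73.  11.6]
[[149.66 -11.73 196.84 121.43   0.92]
 [157.33  -9.84 206.16 130.08   0.95]
 [149.64  -4.66 209.35 135.69   0.94]
 [158.12  -2.33 214.49 141.22   0.95]
 [155.99  -0.82 220.8  147.24   0.96]]
```

View pics/top9.png

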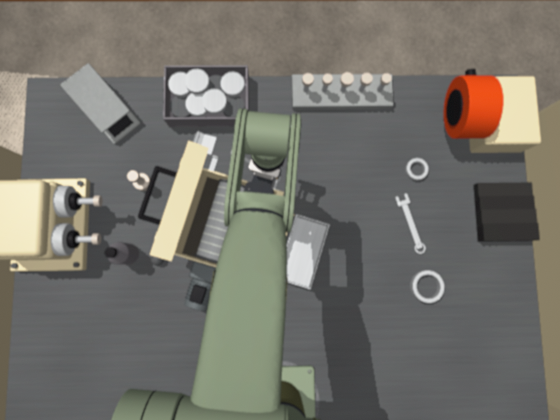

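Call:
{"op": "servo_tool", "data": {
  "motion": [
    [-0.0012,0,-0.0007,0,0],
    [0,0,0,0,0],
    [0,0,0,0,0.034],
    [0,0,0,0,0.034],
    [0,0,0,0,0.034],
    [0,0,0,0,0.034],
    [0,0,0,0,0.034],
    [0,0,0,0,0.034],
    [-0.01,0,-0.02,0,0.034],
    [-0.015,0,-0.03,0,0.034],
    [-0.015,0,-0.03,0,0.034],
    [-0.015,0,-0.03,0,0.034],
    [-0.005,0,-0.035,0,0.034],
    [0,0,-0.035,0,0.034],
    [0,0,-0.035,0,0.034],
    [0,0,-0.035,0,0.034],
    [0,0,-0.02,0,0.034],
    [0,0,0,0,0.034]
  ]
}}

```text
t: 15.82
tool_pos: [0.5969, -0.0358, 0.4231]
tcp_rot: [[0.301, 0.954, 0.011], [0.954, -0.301, -0.002], [0.001, 0.012, -1.0]]
wrist_force: [-0.9, 0.8, 0.1]
width: 0.36
```

```bash
python3 - <<'E'
from h import *
y,z=hp(185,91,1.325)
delta(W((0,y,436))[0]);hoodangle()
for cam in("top","side"):
  im=save(cam,cam+"10");P=cloud(im);s=S(P.reshape(-1,3));y=s[:,1]+85;z=s[:,2]-100;r=np.hypot(y,z);a=np.arctan2(z,y)
  k=(abs(s[:,0]-154)<12)&(r>60)&(r<198)&(a>.6)&(a<1.3)
  o=np.argsort(r[k]);print(cam,np.round(np.c_[s[k],r[k],a[k]][o][::12],2))
  t=np.array([[154,-85+186*np.cos(q),100+186*np.sin(q)] for q in(.86,.96,1.06)]);print(proj(im,W(t)))
E
```

```text
t 15.8167 pos [ 0.5969 -0.0358  0.4231] sepTCP [[ 154.4 -122.8  423.1]] F [-0.9  0.8  0.1] w 33.8
yaw jaw -17.50489447474526 dtool [ 0.281  -0.1543 -0.0144] q [-11.7  10.1  66.6   0.  102.6   5.8]
top 2457
(np.int64(443), np.int64(442), np.float64(1.2950000000000008))
side 3577
(np.int64(2753), np.int64(2558), np.float64(1.3250000000000006))
top [[156.8  -53.35 152.54  61.33   1.03]
 [158.79  -4.7  214.7  140.02   0.96]
 [149.93  -0.33 223.43 149.68   0.97]
 [151.1    4.45 233.13 160.39   0.98]
 [155.24  10.3  239.82 169.21   0.97]
 [151.    18.46 246.2  179.11   0.95]
 [149.47  24.73 254.06 189.14   0.95]
 [153.29  25.62 257.54 192.5    0.96]]
[[229.41315069 152.25560494]
 [234.87234256 152.76633378]
 [240.93866444 153.58676093]]
side [[152.05 -52.21 152.69  62.05   1.01]
 [151.31 -43.53 160.09  73.01   0.97]
 [153.61 -42.72 171.77  83.3    1.04]
 [155.89 -36.42 177.7   91.64   1.01]
 [158.15 -31.65 185.16 100.49   1.01]
 [154.6  -25.67 194.84 111.86   1.01]
 [151.07 -18.93 203.7  122.96   1.  ]
 [150.53 -14.66 211.23 131.6    1.01]
 [149.98  -7.75 216.22 139.56   0.98]
 [152.25  -4.63 224.96 148.58   1.  ]
 [151.54  -1.01 236.67 160.42   1.02]
 [150.81   9.19 242.36 170.7    0.99]
 [153.04  15.51 248.06 178.95   0.97]
 [160.83  20.04 255.68 187.81   0.98]
 [152.17  18.74 263.43 193.58   1.01]]
[[316.54795339 157.03588828]
 [316.51474505 157.38330375]
 [316.43657732 158.41905147]]
```

View pics/side10.png

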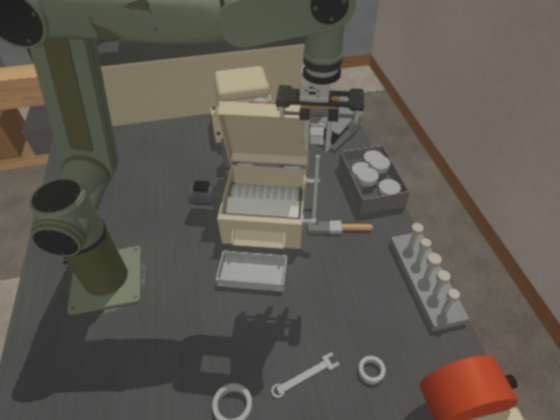

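The rod stands at about 0.95–0.97 (tip at ~(317,158) in the side view, where predicted) and the hood is still at 1.325. I'll turn back and return to the handle.

Call:
{"op": "servo_tool", "data": {
  "motion": [
    [0,0,-0.01,-6.5,0.04],
    [0,0,0,-6.5,0.04],
    [0,0,0,-6.5,0.04],
    [0,0,0,-6.5,0.04],
    [0,0,0,-6.5,0.04],
    [0,0,0,-6.5,0.04],
    [0,0,0,-6.5,0.04],
    [0,0,0,-6.5,0.04],
    [0,0,0,-6.5,0.04],
    [0,0,0,-6.5,0.04],
    [0,0,0,-6.5,0.04],
    [0,0,0,-6.5,0.04],
    [0,0,0,-6,0.04],
    [0,0,0,-6,0.04],
    [0,0,0,0,0.04]
  ]
}}

```text
t: 17.27
tool_pos: [0.5944, -0.0352, 0.423]
tcp_rot: [[-0.954, 0.299, -0.005], [0.299, 0.954, 0.001], [0.005, -0.001, -1.0]]
wrist_force: [0.4, 0.2, -0.2]
width: 0.425
```

```bash
python3 - <<'E'
from h import *
y,z=hp(185,91,1.325);print(y,z)
delta(W((0,y,440))[0])
im=env.get_image("side")
P=cloud(env.get_image("top"));s=S(P.reshape(-1,3));k=(abs(s[:,0])<45)&(s[:,1]>125)&(s[:,1]<190)&(s[:,2]>280)&(s[:,2]<345)
print(k.sum(),np.median(s[k],0),np.percentile(s[k],[5,95],axis=0))
E
```

```text
158.24906464250643 321.5825349764912
t 17.2667 pos [ 0.5944 -0.0352  0.423 ] sepTCP [[ 151.9 -123.   423. ]] F [ 0.4  0.2 -0.2] w 40.0
yaw jaw 72.59898319334104 dtool [ 0.1515  0.2815 -0.0163] q [-11.7  10.5  66.1  -0.  103.7 -84.3]
242 [ -0.34089018 161.64412868 325.30657756] [[-40.43705687 157.37032289 320.83976666]
 [ 40.06720401 167.90954008 328.68184371]]
```

Call:
{"op": "servo_tool", "data": {
  "motion": [
    [0.0168,0.0315,-0.002,0,0.04],
    [0.0168,0.0315,-0.002,0,0.04],
    [0.0168,0.0315,-0.002,0,0.04],
    [0.0168,0.0315,-0.002,0,0.04],
    [0.0168,0.0315,-0.002,0,0.04],
    [0.0168,0.0315,-0.002,0,0.04],
    [0.0168,0.0315,-0.002,0,0.04],
    [0.0168,0.0315,-0.002,0,0.04],
    [0.0168,0.0315,-0.002,0,0.04],
    [0,0,0,0,0.04],
    [0,0,0,0,0.04],
    [0,0,0,0,0.04]
  ]
}}

```text
t: 18.37
tool_pos: [0.5361, 0.2801, 0.4432]
tcp_rot: [[-0.953, 0.302, -0.001], [0.302, 0.953, -0.001], [0.001, -0.001, -1.0]]
wrist_force: [-0.1, -0.1, 0.1]
width: 0.425
```

```bash
python3 - <<'E'
from h import *
delta(W((0,160.5,312))[0])
E
```

```text
t 18.3667 pos [0.5361 0.2801 0.4432] sepTCP [[  1.5 160.2 443.2]] F [-0.1 -0.1  0.1] w 39.9
yaw jaw 72.44465532508389 dtool [0.0014 0.0005 0.1312] q [ 19.4  11.8  62.4  -0.  105.9 -53. ]
```

Call:
{"op": "servo_tool", "data": {
  "motion": [
    [0,0,0.03,0,0.04],
    [0,0,0.03,0,0.04],
    [0,0,0.03,0,0.04],
    [0,0,0.025,0,0.04],
    [0,0,0.015,0,0.04],
    [0,0,0,0,0.04],
    [0,0,0,0,0.04],
    [0,0,0,0,0],
    [0,0,0,0,0],
    [0,0,0,0,0],
    [0,0,0,0,0],
    [0,0,0,0,0],
    [0,0,0,0,0],
    [0,0,0,0,0]
  ],
  "grip_force": 25
}}

```text
t: 19.53
tool_pos: [0.5369, 0.281, 0.3154]
tcp_rot: [[-0.954, 0.3, 0.003], [0.3, 0.954, 0.001], [-0.002, 0.002, -1.0]]
wrist_force: [0.4, -0.3, 4.0]
width: 0.118
```

```bash
python3 - <<'E'
from h import *
s=S(env.observe()["tool_pos"])[0];delta(W((0,160.5,312))[0])
R=np.hypot(185,91);a0=np.arctan2(91,185)
hy,hz=115-s[1],s[2]+8-120
print("R",np.hypot(hy,hz),"theta",np.arctan2(hz,hy)-a0)
n=26
th=np.linspace(np.arctan2(hz,hy)-a0,.80,n+1);y,z=hp(185,91,th)
for t,p,q in zip(th[1:],np.diff(y),np.diff(z)): print(round(t,3),[0,round(p/1000,4),round(-q/1000,4),0,0])
E
```

```text
t 19.5333 pos [0.5369 0.281  0.3154] sepTCP [[  1.9 161.3 315.4]] F [ 0.4 -0.3  4. ] w 11.1
yaw jaw 72.518494364181 dtool [ 0.0019 -0.0008  0.0034] q [ 19.4  12.3  76.2   0.   91.3 -53.1]
R 208.56935411691057 theta 1.3373230434074814
1.317 [0, np.float64(-0.0042), np.float64(-0.0009), 0, 0]
1.296 [0, np.float64(-0.0042), np.float64(-0.0008), 0, 0]
1.275 [0, np.float64(-0.0042), np.float64(-0.0007), 0, 0]
1.255 [0, np.float64(-0.0042), np.float64(-0.0006), 0, 0]
1.234 [0, np.float64(-0.0042), np.float64(-0.0006), 0, 0]
1.213 [0, np.float64(-0.0042), np.float64(-0.0005), 0, 0]
1.193 [0, np.float64(-0.0042), np.float64(-0.0004), 0, 0]
1.172 [0, np.float64(-0.0043), np.float64(-0.0003), 0, 0]
1.151 [0, np.float64(-0.0043), np.float64(-0.0002), 0, 0]
1.131 [0, np.float64(-0.0043), np.float64(-0.0001), 0, 0]
1.11 [0, np.float64(-0.0043), np.float64(-0.0), 0, 0]
1.089 [0, np.float64(-0.0043), np.float64(0.0001), 0, 0]
1.069 [0, np.float64(-0.0043), np.float64(0.0001), 0, 0]
1.048 [0, np.float64(-0.0043), np.float64(0.0002), 0, 0]
1.027 [0, np.float64(-0.0042), np.float64(0.0003), 0, 0]
1.007 [0, np.float64(-0.0042), np.float64(0.0004), 0, 0]
0.986 [0, np.float64(-0.0042), np.float64(0.0005), 0, 0]
0.965 [0, np.float64(-0.0042), np.float64(0.0006), 0, 0]
0.945 [0, np.float64(-0.0042), np.float64(0.0007), 0, 0]
0.924 [0, np.float64(-0.0042), np.float64(0.0008), 0, 0]
0.903 [0, np.float64(-0.0042), np.float64(0.0008), 0, 0]
0.883 [0, np.float64(-0.0042), np.float64(0.0009), 0, 0]
0.862 [0, np.float64(-0.0041), np.float64(0.001), 0, 0]
0.841 [0, np.float64(-0.0041), np.float64(0.0011), 0, 0]
0.821 [0, np.float64(-0.0041), np.float64(0.0012), 0, 0]
0.8 [0, np.float64(-0.0041), np.float64(0.0013), 0, 0]
```

Gripped again at 11.1 mm. Lowering to about 0.92 first.

Call:
{"op": "servo_tool", "data": {
  "motion": [
    [0,-0.0042,-0.0009,0,0],
    [0,-0.0042,-0.0008,0,0],
    [0,-0.0042,-0.0007,0,0],
    [0,-0.0042,-0.0006,0,0],
    [0,-0.0042,-0.0006,0,0],
    [0,-0.0042,-0.0005,0,0],
    [0,-0.0042,-0.0004,0,0],
    [0,-0.0043,-0.0003,0,0],
    [0,-0.0043,-0.0002,0,0],
    [0,-0.0043,-0.0001,0,0],
    [0,-0.0043,0,0,0],
    [0,-0.0043,0.0001,0,0],
    [0,-0.0043,0.0001,0,0],
    [0,-0.0043,0.0002,0,0],
    [0,-0.0042,0.0003,0,0],
    [0,-0.0042,0.0004,0,0],
    [0,-0.0042,0.0005,0,0],
    [0,-0.0042,0.0006,0,0],
    [0,-0.0042,0.0007,0,0],
    [0,-0.0042,0.0008,0,0]
  ]
}}

```text
t: 21.2
tool_pos: [0.5106, 0.1991, 0.3149]
tcp_rot: [[-0.954, 0.301, -0.001], [0.301, 0.954, -0.0], [0.0, -0.001, -1.0]]
wrist_force: [4.7, -0.2, -1.1]
width: 0.118
```

```bash
python3 - <<'E'
from h import *
y,z=hp(185,91,.924);delta(W((1,y,z-5))[0]);hoodangle();rod()
for cam in("side","top"):
    im=env.get_image(cam);c=proj(im,W((154,22,252)))[0].astype(int)
    v=cv2.resize(im["pixels"][max(c[1]-70,0):c[1]+70,c[0]-95:c[0]+95,::-1],None,fx=4,fy=4,interpolation=cv2.INTER_CUBIC);cv2.imwrite(f"pics/{cam}11.png",v)
E
```

```text
t 21.2 pos [0.5106 0.1991 0.3149] sepTCP [[  1.5  75.2 314.9]] F [ 4.7 -0.2 -1.1] w 11.0
yaw jaw 72.49024955110661 dtool [ 0.0005  0.0009 -0.0025] q [ 12.3   5.2  84.4  -0.   90.5 -60.2]
top 3612
(np.int64(1774), np.int64(1546), np.float64(0.9250000000000004))
side 1807
(np.int64(460), np.int64(408), np.float64(0.7450000000000002))
side 137 rod a [0.965 0.988 1.008 1.048 1.089] rmax 196.81494407751129
top 134 rod a [0.96  0.981 1.02  1.056 1.078] rmax 196.14120408367734
```

View pics/side11.png

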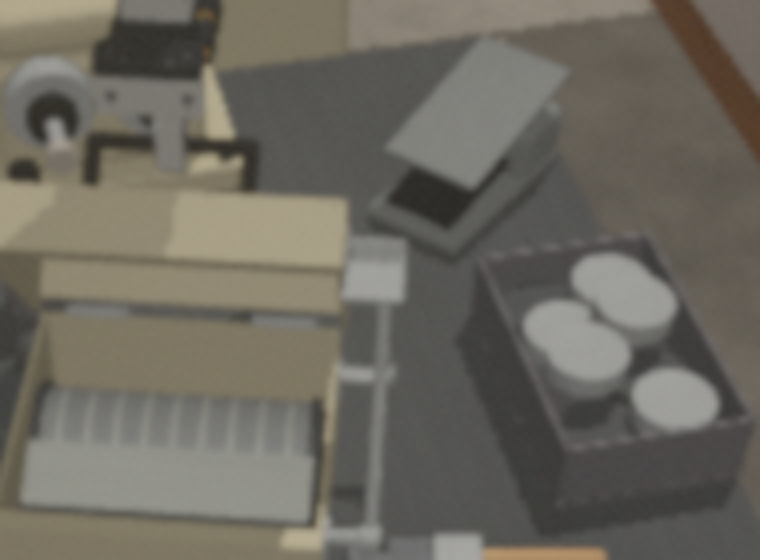

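View pics/top11.png

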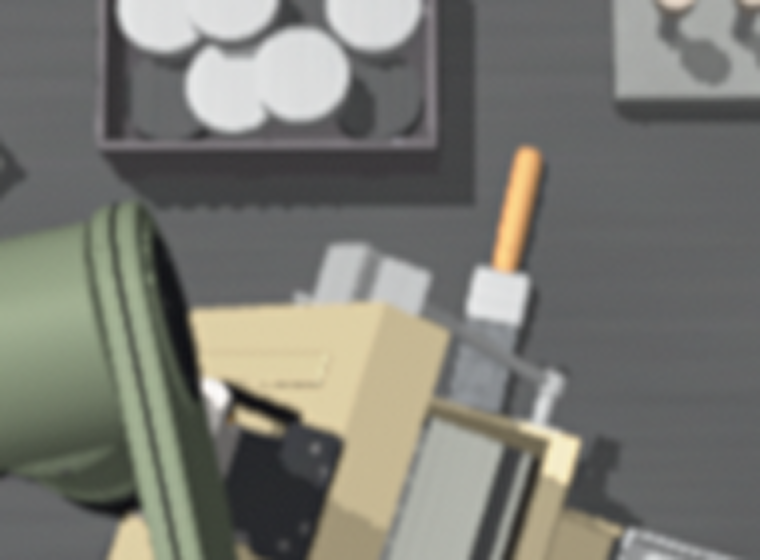

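At 0.925 the bracket (375,270 in the side crop) is directly over the rod's end. Lowering the rest slowly.

Call:
{"op": "servo_tool", "data": {
  "motion": [
    [0,-0.0021,0.0004,0,0],
    [0,-0.0021,0.0004,0,0],
    [0,-0.0021,0.0005,0,0],
    [0,-0.0021,0.0005,0,0],
    [0,-0.0021,0.0005,0,0],
    [0,-0.0021,0.0005,0,0],
    [0,-0.0021,0.0006,0,0],
    [0,-0.0021,0.0006,0,0],
    [0,-0.002,0.0006,0,0],
    [0,0,0,0,0],
    [0,0,0,0,0]
  ]
}}

```text
t: 22.42
tool_pos: [0.5047, 0.1811, 0.3105]
tcp_rot: [[-0.954, 0.301, -0.001], [0.301, 0.954, -0.001], [0.001, -0.002, -1.0]]
wrist_force: [3.6, -4.0, -1.3]
width: 0.119
```

```bash
python3 - <<'E'
from h import *
y,z=hp(185,91,.80);delta(W((1,y,z-5.6))[0]);hoodangle();rod()
E
```

```text
t 22.4167 pos [0.5047 0.1811 0.3105] sepTCP [[  1.3  56.3 310.5]] F [ 3.6 -4.  -1.3] w 11.1
yaw jaw 72.47565500713756 dtool [ 0.0003 -0.0049  0.    ] q [ 10.5   3.8  86.3  -0.1  89.9 -62. ]
top 3851
(np.int64(2174), np.int64(1923), np.float64(0.8300000000000003))
side 1520
(np.int64(274), np.int64(270), np.float64(0.8050000000000003))
side 158 rod a [0.968 0.994 1.026 1.076 1.121] rmax 196.93108793918034
top 160 rod a [-0.026  0.994  1.028  1.079  1.106] rmax 195.09908244487502
```

Call:
{"op": "servo_tool", "data": {
  "motion": [
    [0,-0.0015,0.0004,0,0],
    [0,-0.0015,0.0004,0,0],
    [0,-0.001,0.0003,0,0],
    [0,0,0,0,0],
    [0,0,0,0,0]
  ]
}}

```text
t: 23.03
tool_pos: [0.5038, 0.178, 0.3096]
tcp_rot: [[-0.954, 0.301, -0.0], [0.301, 0.954, 0.0], [0.0, 0.0, -1.0]]
wrist_force: [2.1, -2.0, -1.5]
width: 0.118
```

```bash
python3 - <<'E'
from h import *
y,z=hp(185,91,.80);delta(W((1,y,z-5.6))[0]);hoodangle()
for cam in("side","top"):
    im=env.get_image(cam);c=proj(im,W((154,22,252)))[0].astype(int)
    v=cv2.resize(im["pixels"][max(c[1]-70,0):c[1]+70,c[0]-95:c[0]+95,::-1],None,fx=4,fy=4,interpolation=cv2.INTER_CUBIC);cv2.imwrite(f"pics/{cam}12.png",v)
E
```

```text
t 23.0333 pos [0.5038 0.178  0.3096] sepTCP [[  1.3  53.1 309.6]] F [ 2.1 -2.  -1.5] w 11.1
yaw jaw 72.50093417077366 dtool [ 0.0003 -0.0017 -0.0009] q [ 10.2   3.6  86.7   0.   89.8 -62.3]
top 3869
(np.int64(2242), np.int64(2017), np.float64(0.8150000000000003))
side 1511
(np.int64(272), np.int64(256), np.float64(0.6450000000000001))
```

View pics/side12.png

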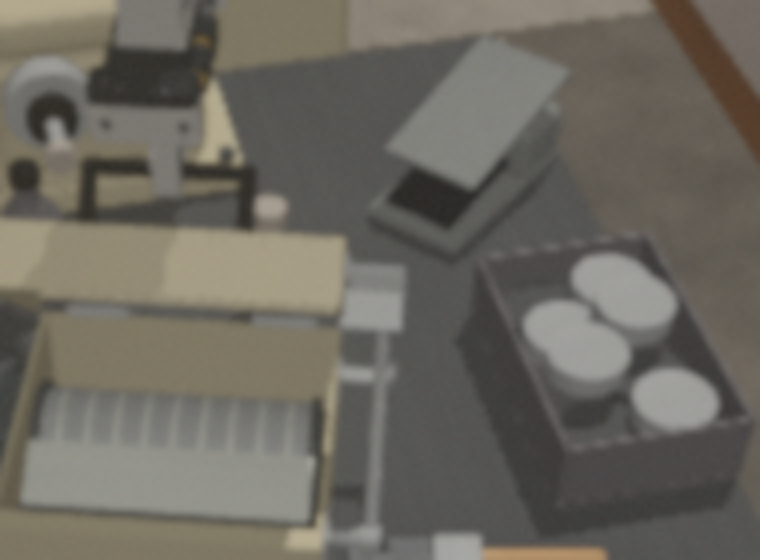

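View pics/top12.png

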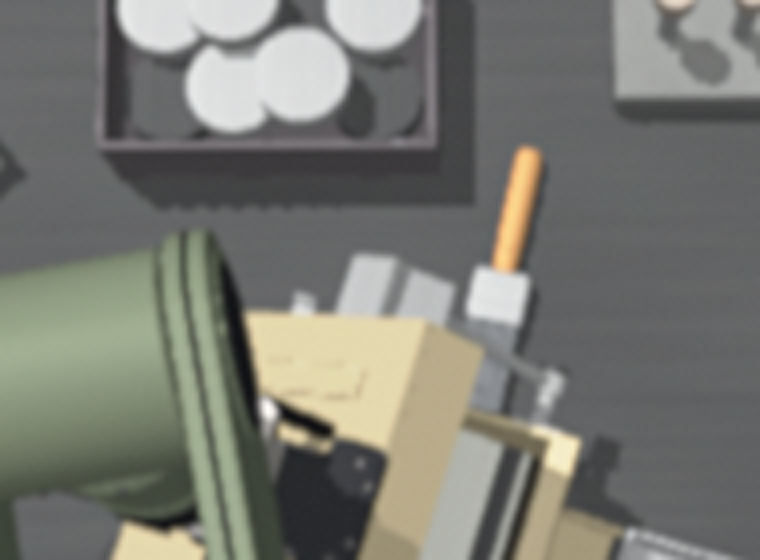

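Now at 0.815 with the rod's end inside the bracket (375,320 in the side crop). A few more millimetres, watching the force.

Call:
{"op": "servo_tool", "data": {
  "motion": [
    [0,-0.001,0.0003,0,0],
    [0,-0.001,0.0003,0,0],
    [0,0,0,0,0],
    [0,0,0,0,0]
  ]
}}

```text
t: 23.57
tool_pos: [0.5036, 0.1776, 0.3095]
tcp_rot: [[-0.954, 0.3, 0.001], [0.3, 0.954, 0.004], [-0.0, 0.004, -1.0]]
wrist_force: [4.0, 3.6, -1.2]
width: 0.124
```

Call:
{"op": "servo_tool", "data": {
  "motion": [
    [0,-0.001,0.0003,0,0],
    [0,-0.001,0.0003,0,0],
    [0,0,0,0,0],
    [0,0,0,0,0]
  ]
}}

```text
t: 23.9
tool_pos: [0.5036, 0.1774, 0.3095]
tcp_rot: [[-0.954, 0.299, 0.003], [0.299, 0.954, 0.007], [-0.001, 0.008, -1.0]]
wrist_force: [4.7, 7.3, -0.6]
width: 0.114
```

```bash
python3 - <<'E'
from h import *
y,z=hp(185,91,.80);delta(W((1,y,z-5.6))[0]);hoodangle()
E
```

```text
t 23.9 pos [0.5036 0.1774 0.3095] sepTCP [[  1.3  52.4 309.5]] F [ 4.7  7.3 -0.6] w 10.7
yaw jaw 72.60190959326589 dtool [ 0.0003 -0.001  -0.0011] q [  9.9   3.3  87.    0.4  89.4 -62.7]
top 3834
(np.int64(2253), np.int64(1991), np.float64(0.8100000000000003))
side 1520
(np.int64(271), np.int64(267), np.float64(0.7800000000000002))
```

The hood has stopped and the force is rising, so the rod carries it at ~0.80–0.81. I'll relieve the push, release, and rise.

Call:
{"op": "servo_tool", "data": {
  "motion": [
    [0,0.0015,-0.0005,0,0],
    [0,0.0015,-0.0005,0,0],
    [0,0,0,0,0.015],
    [0,0,0,0,0.02],
    [0,0,0,0,0.03],
    [0,0,0,0,0.04],
    [0,0,0,0,0.04],
    [0,0,0,0,0.04],
    [0,0,0,0,0.04]
  ]
}}

```text
t: 24.75
tool_pos: [0.5035, 0.1768, 0.3095]
tcp_rot: [[-0.954, 0.301, -0.0], [0.301, 0.954, -0.0], [0.0, -0.0, -1.0]]
wrist_force: [0.3, 0.1, 0.1]
width: 0.428
```

```bash
python3 - <<'E'
from h import *
delta(W((1,54,309))[0]);hoodangle()
E
```

```text
t 24.75 pos [0.5035 0.1768 0.3095] sepTCP [[  1.4  51.9 309.5]] F [0.3 0.1 0.1] w 40.2
yaw jaw 72.49102214625161 dtool [0.0004 0.0021 0.0005] q [ 10.1   3.5  86.8  -0.   89.7 -62.4]
top 3816
(np.int64(2219), np.int64(2016), np.float64(0.8150000000000003))
side 1512
(np.int64(272), np.int64(266), np.float64(0.6650000000000001))
```

Hood stays put. Rising clear and backing away so I can check.

Call:
{"op": "servo_tool", "data": {
  "motion": [
    [0,0,-0.015,0,0.04],
    [0,0,-0.03,0,0.04],
    [0,0,-0.035,0,0.04],
    [0,0,-0.035,0,0.04],
    [0.03,0,-0.02,0,0.04],
    [0.04,0,0,0,0.04],
    [0.04,0,0,0,0.04],
    [0.04,0,0,0,0.04],
    [0.03,0,0,0,0.04],
    [0,0,0,0,0.04],
    [0,0,0,0,0.04],
    [0,0,0,0,0.04]
  ]
}}

```text
t: 25.85
tool_pos: [0.3324, 0.231, 0.4446]
tcp_rot: [[-0.954, 0.301, 0.001], [0.301, 0.954, -0.0], [-0.001, 0.0, -1.0]]
wrist_force: [0.1, 0.2, 0.5]
width: 0.424
```

```bash
python3 - <<'E'
from h import *
hoodangle();print(env.observe()["wrist_force"],env.observe()["t"])
for cam in("side","top"):
    im=save(cam,cam+"13");s=S(cloud(im).reshape(-1,3));y=s[:,1]+85;z=s[:,2]-100;r=np.hypot(y,z);a=np.arctan2(z,y)
    k=(abs(s[:,0]-154)<9)&(r>60)&(r<150)&(a>.7)&(a<1.25);print(cam,k.sum(),np.round(np.percentile(a[k],[10,50,90]),3),np.round(np.median(r[k])))
    c=proj(im,W((154,22,252)))[0].astype(int)
    v=cv2.resize(im["pixels"][max(c[1]-70,0):c[1]+70,c[0]-95:c[0]+95,::-1],None,fx=4,fy=4,interpolation=cv2.INTER_CUBIC)
    for q,col in(((154,22,252),(0,0,255)),((154,-85,100),(0,255,0))):
        u=((proj(im,W(q))[0]-[c[0]-95,max(c[1]-70,0)])*4+2).astype(int);cv2.circle(v,tuple(map(int,u)),4,col,1)
    cv2.imwrite(f"pics/{cam}14.png",v)
E
```

```text
top 6926
(np.int64(5054), np.int64(4569), np.float64(0.8100000000000003))
side 1522
(np.int64(273), np.int64(266), np.float64(0.6750000000000002))
[ 0.67205433 -1.06922632  0.23482338] 25.95
side 110 [0.965 0.998 1.041] 105.0
top 62 [0.961 0.986 1.002] 94.0
```

View pics/side14.png

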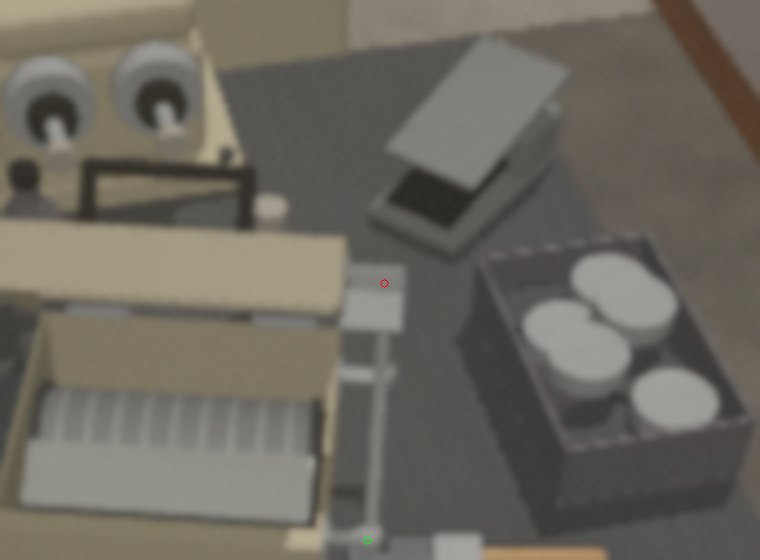

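View pics/top13.png

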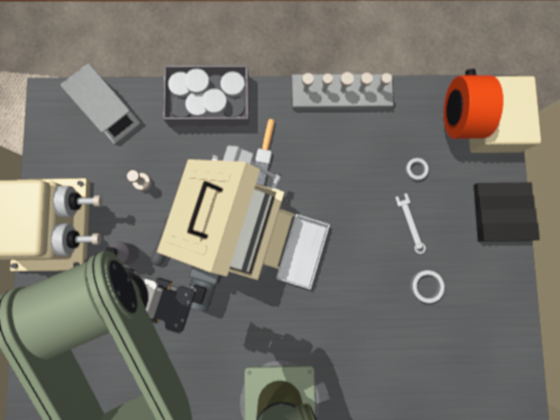

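Hood rests at 0.81 and the rod stands at ~0.95. The gripper is clear and the loose things look unmoved. Handing in.

```bash
python3 -c "
from h import *
print(env.hand_in())
hoodangle()"
```

```text
the job is handed in; nothing more can be done
None
the job is handed in; nothing more can be done
```

I propped the hood open on the prop rod and handed the job in after about 26 s of the 72 s allowed. I got no verdict back.

**What I did:** I raised the hood by its handle to about 1.33 rad, where it stood by itself. I then swung the rod up to about 0.96 rad by gripping it near its pivot. Finally I lowered the hood by the handle until it stopped on the rod, let go, and moved the arm clear.

**Last checks before handing in:**
- **Hood:** the top camera put it at 0.81 rad (target 0.73–0.87), and it stayed there after release. At that angle it would sink unless held, so the rod is carrying it.
- **Rod:** it stood at about 0.95 rad from the depth points, after I allowed for seeing its surface rather than its centre line (target 0.86–1.06).
- **Socket:** the bracket sits over the rod's end where I predicted. The ball is hidden inside it, so the 8 mm fit is inferred from the two angles and not measured.
- **Loose things:** in the pictures the visible ones look unmoved. The oil bottle was partly hidden by the arm in the last top view. I did not measure any shifts.
- **Contact:** the wrist force read about 1 N and the gripper was clear of everything.

**Check that disagreed:** the side camera's hood angle was unreliable once the hood was lowered (0.65–0.81 rad, 0.675 at the end), because few hood points are visible from there. I relied on the top camera, which agreed with the angle worked out from the tool position.

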